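# Hold a sprung post upright with a try square

### The arm

A 6-joint arm with a two-finger parallel gripper is mounted at the origin on a cart in front of the work surface, level with it; the furniture and walls round the work are solid. World frame = base frame: x ahead of the robot, y to its left, z up, the work surface at z = 0. Lengths are in m, angles in rad, forces in N, time in s.
With the tool pointing down it reaches from about 0.3 to 0.95 m from the base axis. Payload 3.1 kg.
Tool frame: the origin (TCP) lies at the very end of the fingers, on their centre line; the grasp point (between the pads) lies 19 mm behind it; z points along the fingers, y is the line along which they close (so a half turn about z gives the same grasp; the last joint's range is limited). The gripper opens to 85 mm and grips with 20 to 120 N. Pads are 22 mm wide; open, the fingers measure 114 mm over their backs; the gripper's body (76 mm by 85 mm) begins 54 mm behind the grasp point. The pads swing forward as they close: fully open they stand 13 mm farther back than shut.
Start: joints at [-1.194, 0.308, 1.634, -0, 1.2, -0.07], TCP at [0.27, -0.564, 0.231] pointing down, gripper open.
Joint ranges: [-3.06, 3.06], [-0.79, 1.96], [0.05, 2.63], [-1.19, 4.34], [0.05, 2.64], [-2.94, 2.94]. Speed limits (rad/s): [2.79, 2.79, 3.14, 3.14, 3.14, 3.14].

### API

Orientations are given as a unit quaternion [w, x, y, z].
In Python, from station import * gives the robot as it stands.
- The arm moves only by the shell command python3 -m crank 'ROWS' [FORCE]. ROWS is JSON, a list that holds one entry, the list of rows, each a list of 7 numbers: the shift along the world's x, y, z as a fraction of full scale, then the turn, a rotation vector about the world's x, y, z as a fraction of full scale, then the opening, from -1 (shut) to 1 (fully open). A call has 1 to 12 rows; each row shifts and turns the commanded pose from where the row before left it; what a row does not reach is not made up. Full scale, the value 1, is 25 cm for a shift and 30 degrees for a turn. A row lasts 1/8 s, in which the tool goes at most 62.5 mm and 10.7 degrees, less where a joint would pass 70% of its speed; a pose out of reach is approached as far as the arm can. A call with a number of a shift or a turn outside -1 to 1 is refused whole. A call with a gripper value outside its range is refused whole. The fingers move at their own pace and stop on an object; FORCE is the grip in N (left out, the last holds). Time passes only in rows, so rows that do not move let the fingers close. It gives the time, the measured TCP pose, the force, the opening and the grip force at its end, in the units of the state.
- state(): the state, without advancing time (a new reading comes with each control period).
- snapshot(name): name is "scene" or "top" or "wrist"; returns (picture, depth): 384x512x3 uint8, blue, green, red; 384x512 float32, m along the optical axis (not along the pixel's ray), 0 where there is no reading.
- calibration(name): a dict with "mtx" (3x3 intrinsics, pixels), "xyz" and "rotation" of the camera in the world; the wrist camera has in their place "hand_eye" (4x4, takes a point from camera to tool coordinates, whose origin is the TCP and whose axes are the flange's). Camera axes: x right, y down, z forward; pixel columns grow to the right and rows downward; lengths in m; the calibration is good to about 2 mm. A picture is of the moment at which its call begins: read the wrist's pose just before it. calibration takes no time and is no camera call.
- hand_in(): hands the job in; it is judged then, once.
The state is a dict: "time_s": time; "q": joint angles; "qd": joint speeds; "joint_torque": joint torques, N m; "ee_pos": TCP position; "tcp_rot": TCP orientation; "wrist_force": force on the tool from outside, world axes, zero at the start; "wrist_torque": the same for the moment, N m; "finger_gap": finger opening in m; "grip_force": force on a finger pad.
Only numpy, scipy, OpenCV 4.12 (cv2) and the standard library are available. Lean on these libraries where they do the work, as an engineer would, in place of code of your own. Each camera call takes 0.05 s, during which the arm holds its last target. There are 200 camera calls.

### The job

The small metal post on the base plate is loose on its pivot and a spring makes it lean towards the open side of the plate. Stand the try square upright on the plate and press its heel fully into the corner between plate and post, about the middle of the post's width, so that its foot bears down flat on the plate, its upright blade bears flat on the post's leaning face and the post is pushed up square. Finish while still gripping the square and pressing it down and against the post; do not knock over or shift the glaze jar or the roll of tape.

Things in the scene. Friction and masses are not known exactly. Their poses are not given: they have to be found in the camera images.
- square: Loose steel try square standing upright, about 0.25 kg. Dark foot 80 long x 26 wide x 18 mm high; bright upright blade 30 (along the foot) x 12 mm thick, its top 118 mm above the underside, flush with the foot's heel end. Origin: middle of the heel edge at the underside, in the blade's outer face. x points out of the heel, the foot runs from x = 0 to -80 mm; y across, z up.
- blade_grip (a point): On the square: centre of the blade, 15 mm behind its outer face and 90 mm above the underside; grip the blade here from above, fingers closing along the square's y across 12 mm.
- plate: Base plate of the jig, steel, 150 (x) x 80 (y) mm, fixed to the worktop, its top 12 mm above the worktop. Origin at worktop height, 5 mm towards the post from the plate's centre: the plate runs from x = -80 to x = 70 mm. x points from the open side towards the post, z up. Bare from x = -80 mm to the post's face at x = 35 mm.
- corner (a point): The inner corner that the heel goes into: on the plate's top, at the foot of the post's near face, middle of its width. Axes as the plate's: x points into the post, z up. Fixed.
- post_top (a point): Upper edge of the post's near face, middle of its width, 111 mm above the worktop when upright; it leans with the post. The post: aluminium bar 22 (x) x 40 (y) mm, about 98 mm long. It pivots on the line of its near face, 5 mm above the plate's top; dark steel lugs flank its foot, set back 8 mm from the face.
- post (a joint): Lean of the post in rad: 0 upright, positive towards the open side (towards -x of the plate); rests against a stop at about 0.1. A spring pushes it that way: about 4 N at the post's top holds it upright. It can also go 0.05 past upright.
- glaze_jar: Small glass jar with a pale screw cap, 51 mm across, 68 mm high, origin under its centre. Leave alone.
- tape_roll: Roll of tan tape lying flat, 96 mm across, 20 mm high, origin under its centre. Leave alone.

How it is judged:
By the outcome, as a careful person would: the job done as asked, in the order asked, and still so for the second after the job is handed in, while the arm keeps its last pose, push and grip.
It also fails if it takes over 48 s, if anything falls off the work surface, if the arm or the gripper's body presses on something with over 40 N, if the wrist force passes 120 N, or if a joint passes its speed limit or range.

## Working session

There is one attempt and no reset: what is moved stays moved. The work goes in short steps, Python scripts to look and compute and a shell command to move; the robot and the scene stay as the last step left them, time stands still between calls to the robot, and variables do not carry over. Pictures are saved under pics/ and viewed, at most 10 in all, crops included, and the job is handed in when it is done.

```bash
mkdir -p pics; ls
python3 - <<'E'
from station import *
import cv2,numpy as np
for n in ("scene","top"):
    p,d=snapshot(n); cv2.imwrite(f"pics/{n}0.png",p); np.save(f"pics/{n}0.npy",d)
    c=calibration(n); print(n,c)
s=state();print(s['time_s'],s['ee_pos'],s['tcp_rot'],s['finger_gap'])
print(calibration("wrist"))
a=cv2.imread("pics/scene0.png");b=cv2.imread("pics/top0.png")
E
```

```text
pics
scene {'mtx': array([[460.27304438,   0.        , 256.90243718],
       [  0.        , 460.27304438, 186.16296029],
       [  0.        ,   0.        ,   1.        ]]), 'xyz': array([-0.31524113, -0.76339727,  0.63509634]), 'rotation': array([-0.43615827,  0.75626922, -0.41818409,  0.25088823])}
top {'mtx': array([[414.74226805,   0.        , 254.76510138],
       [  0.        , 414.74226805, 179.95500801],
       [  0.        ,   0.        ,   1.        ]]), 'xyz': array([ 0.36921344, -0.26500536,  0.96111203]), 'rotation': array([-0.03824097,  0.71660568, -0.69385771,  0.05979463])}
0.1 [ 0.2697285  -0.56296794  0.23013059] [-1.05559890e-03  9.75153845e-01  2.21526152e-01 -1.69891889e-04] 0.08541890419678128
{'mtx': array([[277.71575032,   0.        , 258.58067352],
       [  0.        , 277.71575032, 188.73152408],
       [  0.        ,   0.        ,   1.        ]]), 'hand_eye': array([[-1.46360338e-04, -9.49966372e-01, -3.12352158e-01,
         8.10200450e-02],
       [ 9.99999973e-01, -8.21243923e-05, -2.18807271e-04,
         4.08521070e-04],
       [ 1.82207819e-04, -3.12352182e-01,  9.49966358e-01,
        -1.41444486e-01],
       [ 0.00000000e+00,  0.00000000e+00,  0.00000000e+00,
         1.00000000e+00]])}
```

View pics/top0.png

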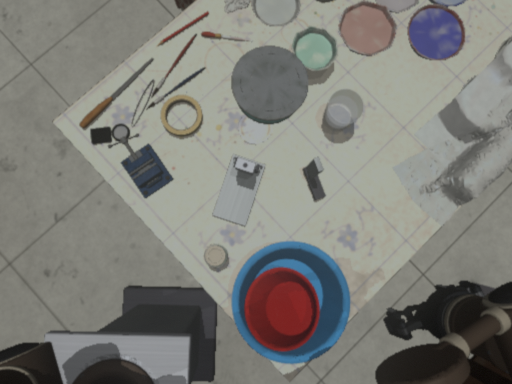

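View pics/scene0.png

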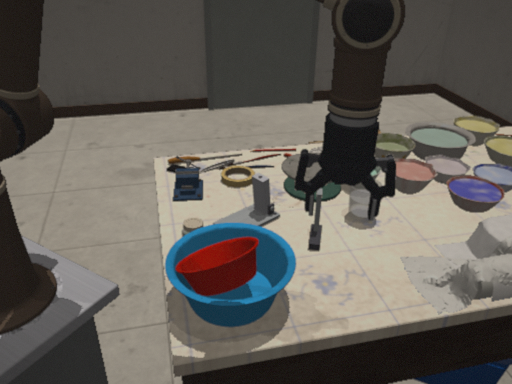

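Top view: the plate with its post is near (240,188), with the post at its upper end (245,165). The square is near (315,178), the jar at (216,256) and the tape at (182,115). I'll enlarge this area.

```bash
cat > h.py <<'E'
import numpy as np, cv2
from scipy.spatial.transform import Rotation as R
from station import *
def rot(q): return R.from_quat(np.r_[q[1:],q[0]])
def pix2w(n,u,v,z=None,depth=None):
    c=calibration(n);K=c['mtx'];r=rot(c['rotation'])
    d=r.apply([(u-K[0,2])/K[0,0],(v-K[1,2])/K[1,1],1.])
    t=depth if depth else (z-c['xyz'][2])/d[2]
    return c['xyz']+t*d
def w2pix(n,p):
    c=calibration(n);x=c['mtx']@rot(c['rotation']).inv().apply(np.asarray(p)-c['xyz']);return x[:2]/x[2]
E
python3 - <<'E'
from h import *
print(pix2w("top",240,190,z=0.012),pix2w("top",315,178,z=0))
a=cv2.imread("pics/top0.png")[145:235,205:335]
cv2.imwrite("pics/c1.png",cv2.resize(a,None,fx=6,fy=6,interpolation=cv2.INTER_CUBIC))
d=np.load("pics/top0.npy")
for n in [(230,210),(245,165),(315,180),(318,162),(216,256),(182,100)]:
    z=float(d[n[1],n[0]]);print(n,z,pix2w("top",*n,depth=z))
E
```

```text
[ 0.47775591 -0.25873769  0.012     ] [ 0.51348233 -0.43398822  0.        ]
(230, 210) 0.9474771022796631 [ 0.4310528  -0.23752337  0.0118779 ]
(245, 165) 0.8585228323936462 [ 0.51838484 -0.26793768  0.11484512]
(315, 180) 0.9539333581924438 [ 0.50563691 -0.43028973  0.0212966 ]
(318, 162) 0.8626862168312073 [ 0.52983629 -0.4194333   0.11655575]
(216, 256) 0.8790590763092041 [ 0.32918704 -0.21319784  0.06602068]
(182, 100) 0.9782206416130066 [ 0.6864868  -0.11465624  0.01313129]
```

View pics/c1.png

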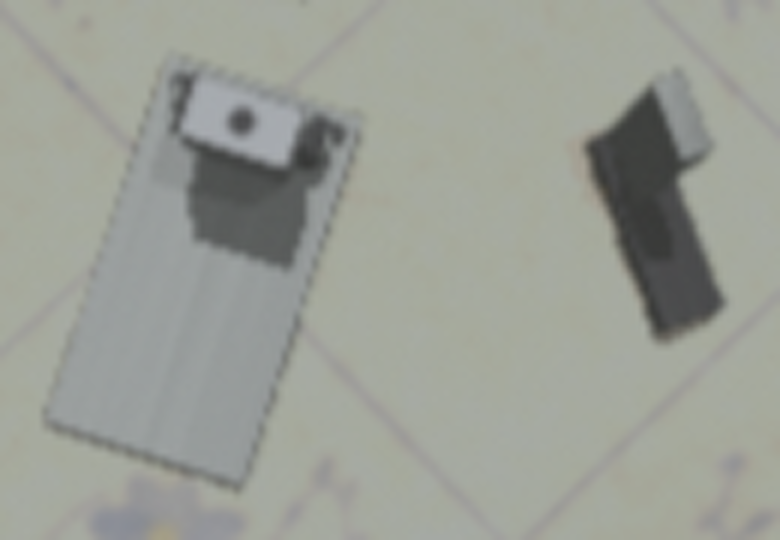

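The plate corners in the crop are (172,57), (360,120), (240,490) and (45,424). The blade top's corners are (655,92), (680,70), (712,145) and (683,168), and the foot's toe corners are (662,340) and (725,302).

Run:
```python
from h import *
P=lambda u,v,z: pix2w("top",205+(u+.5)/6-.5,145+(v+.5)/6-.5,z=z)[:2]
c=np.array([P(*q,.012) for q in [(172,57),(360,120),(240,490),(45,424)]])
print(c, [np.linalg.norm(c[i]-c[i-1]) for i in range(4)])
x=(c[0]+c[1]-c[2]-c[3]);yaw=np.arctan2(x[1],x[0]);x/=np.linalg.norm(x)
ctr=c.mean(0);print("plate ctr",ctr,"yaw",np.degrees(yaw)); print("corner",ctr+x*.040)
t=np.array([P(*q,.118) for q in [(655,92),(680,70),(712,145),(683,168)]]);print(t)
x2=t[0]+t[1]-t[2]-t[3];print("blade ctr",t.mean(0),"yaw",np.degrees(np.arctan2(x2[1],x2[0])))
f=np.array([P(*q,z) for q,z in [((588,148),.018),((652,328),.018),((722,297),.018)]]);print(f)
e=f[0]-f[1];print("foot yaw",np.degrees(np.arctan2(e[1],e[0])),np.linalg.norm(e))
pt=np.array([P(*q,.111) for q in [(178,132),(283,168)]]);print("post top edge",pt,pt.mean(0), (pt.mean(0)-ctr)@x)
s=state();r=rot(s['tcp_rot']).as_matrix();print(r)
```

```text
[[ 0.56130958 -0.24010729]
 [ 0.53912297 -0.31376364]
 [ 0.39519069 -0.27204498]
 [ 0.41779469 -0.19726515]] [np.float64(0.14977306667137877), np.float64(0.07692531783058162), np.float64(0.1498564309149014), np.float64(0.07812146812562236)]
plate ctr [ 0.47835448 -0.25579527] yaw -16.392752429899726
corner [ 0.51672847 -0.26708407]
[[ 0.53363941 -0.41025791]
 [ 0.54171079 -0.41888726]
 [ 0.51574016 -0.4302307 ]
 [ 0.50734242 -0.42023283]]
blade ctr [ 0.52460819 -0.41990218] yaw 22.18903779107265
[[ 0.53024161 -0.40174991]
 [ 0.46140157 -0.42727768]
 [ 0.47420905 -0.45409937]]
foot yaw 20.3461545827402 0.07342082541386952
post top edge [[ 0.51493077 -0.24575856]
 [ 0.50360302 -0.28247733]] [ 0.50926689 -0.26411795] 0.032004639794274724
[[ 9.01852270e-01  4.32043799e-01 -7.99026984e-04]
 [ 4.32044517e-01 -9.01850099e-01  1.98347166e-03]
 [ 1.36344068e-04 -2.13401365e-03 -9.99997714e-01]]
```

```bash
python3 -m crank '[[[0.1275,0.0715,0,0,0,-0.015,1],[0.1275,0.0715,0,0,0,-0.015,1],[0.1275,0.0715,0,0,0,-0.015,1],[0.1275,0.0715,0,0,0,-0.015,1],[0.1275,0.0715,-0.05,0,0,-0.015,1],[0.1275,0.0715,-0.05,0,0,-0.015,1],[0.1275,0.0715,-0.05,0,0,-0.015,1],[0.1275,0.0715,-0.05,0,0,-0.015,1],[0,0,0,0,0,0,1],[0,0,0,0,0,0,1]]]' 100
python3 - <<'E'
from h import *
s=state();print(s['ee_pos'],s['tcp_rot'],s['wrist_force'])
p,d=snapshot("wrist");cv2.imwrite("pics/w1.png",p);np.save("pics/w1.npy",d);np.save("pics/w1s.npy",np.r_[s['ee_pos'],s['tcp_rot']])
E
```

```text
time_s: 1.35
ee_pos: [0.5245, -0.4206, 0.1808]
tcp_rot: [-0.0, 0.982, 0.191, -0.001]
wrist_force: [0.5, -0.0, 0.4]
finger_gap: 0.0851
grip_force: 0.0
[ 0.52452028 -0.4206302   0.18080144] [-2.47151447e-04  9.81577601e-01  1.91062792e-01 -6.01123175e-04] [ 0.54163655 -0.02191323  0.39841407]
```

View pics/w1.png

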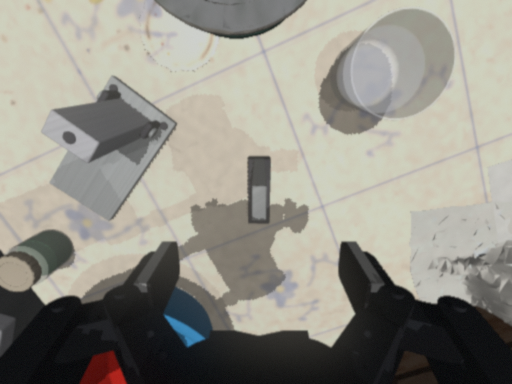

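The wrist view shows the bright blade top at (259,204) with a dark region above it at (259,170). I'll use depth to settle which end is the heel and refine the pose.

```bash
cat >> h.py <<'E'
def wpts(d,pose,box):
    c=calibration("wrist");K=c['mtx'];u0,u1,v0,v1=box
    v,u=np.mgrid[v0:v1,u0:u1];z=d[v0:v1,u0:u1].astype(float)
    X=np.stack([(u-K[0,2])/K[0,0]*z,(v-K[1,2])/K[1,1]*z,z],-1).reshape(-1,3)
    H=c['hand_eye'];X=X@H[:3,:3].T+H[:3,3]
    return rot(pose[3:]).apply(X)+pose[:3]
E
python3 - <<'E'
from h import *
d=np.load("pics/w1.npy");s=np.load("pics/w1s.npy")
W=wpts(d,s,(235,285,145,260))
print(np.round(W.reshape(115,50,3)[5:100:5,24],3))
t=W[W[:,2]>.112]; print(len(t),t[:,2].mean()); r=cv2.minAreaRect((t[:,:2]*1000).astype(np.float32)); print("blade top",r)
# top camera, blade top and foot
dt=np.load("pics/top0.npy")
uv=[(u,v) for v in range(150,210) for u in range(295,335)]
T=np.array([pix2w("top",u,v,depth=float(dt[v,u])) for u,v in uv if dt[v,u]>0])
for lo,hi in [(.112,.125),(.014,.022)]:
    m=T[(T[:,2]>lo)&(T[:,2]<hi)];print(lo,len(m),m.mean(0),cv2.minAreaRect((m[:,:2]*1000).astype(np.float32)))
E
```

```text
[[ 0.545 -0.413 -0.003]
 [ 0.54  -0.415 -0.   ]
 [ 0.54  -0.415  0.026]
 [ 0.54  -0.415  0.049]
 [ 0.54  -0.415  0.07 ]
 [ 0.54  -0.415  0.087]
 [ 0.54  -0.415  0.102]
 [ 0.54  -0.415  0.116]
 [ 0.536 -0.417  0.117]
 [ 0.532 -0.418  0.117]
 [ 0.529 -0.42   0.118]
 [ 0.524 -0.421  0.116]
 [ 0.52  -0.423  0.115]
 [ 0.517 -0.425  0.117]
 [ 0.47  -0.443  0.017]
 [ 0.456 -0.449 -0.001]
 [ 0.449 -0.452 -0.001]
 [ 0.443 -0.454 -0.   ]
 [ 0.436 -0.457 -0.001]]
552 0.1254695811192902
blade top ((556.4844970703125, -408.53704833984375), (94.06040954589844, 11.270882606506348), 21.755107879638672)
0.112 89 [ 0.52588884 -0.41851132  0.11829849] ((526.2288818359375, -419.052978515625), (29.63983917236328, 12.320768356323242), 21.531402587890625)
0.014 284 [ 0.49497256 -0.42982118  0.01854018] ((503.4558410644531, -427.93023681640625), (80.0164566040039, 26.526203155517578), 22.448030471801758)
```

Heel face is at about (0.540,-0.415), on the far side, and the yaw is 22°. The tool is already aligned, so I'll descend and grip.

```bash
python3 -m crank '[[[0.007,0.003,-0.055,0,0,0,1],[0,0,-0.055,0,0,0,1],[0,0,-0.055,0,0,0,1],[0,0,-0.055,0,0,0,1],[0,0,-0.055,0,0,0,1],[0,0,-0.055,0,0,0,1],[0,0,-0.055,0,0,0,1],[0,0,-0.055,0,0,0,1],[0,0,0,0,0,0,1],[0,0,0,0,0,0,-1],[0,0,0,0,0,0,-1],[0,0,0,0,0,0,-1]]]' 100
python3 -m crank '[[[0,0,0,0,0,0,-1],[0,0,0,0,0,0,-1],[0,0,0,0,0,0,-1],[0,0,0,0,0,0,-1],[0,0,0,0,0,0,-1],[0,0,0,0,0,0,-1]]]' 100
```

```text
time_s: 2.9
ee_pos: [0.5272, -0.4203, 0.072]
tcp_rot: [0.0, 0.982, 0.191, 0.0]
wrist_force: [0.7, -0.1, -0.1]
finger_gap: 0.0326
grip_force: 0.0
time_s: 3.65
ee_pos: [0.5272, -0.4201, 0.0719]
tcp_rot: [0.0, 0.982, 0.191, 0.0]
wrist_force: [-0.6, 1.7, 5.5]
finger_gap: 0.0109
grip_force: 98.2
```

```bash
python3 -m crank '[[[0,0,0.05,0,0,0,-1],[0,0,0.06,0,0,0,-1],[0,0,0.06,0,0,0,-1],[0,0,0.06,0,0,0,-1],[-0.05,0.04,0.05,0,0,0,-1],[-0.08,0.06,0,0,0,-0.2,-1],[-0.08,0.06,0,0,0,-0.2,-1],[-0.05,0.08,0,0,0,-0.2,-1],[0,0.08,0,0,0,-0.2,-1],[0,0,0,0,0,0,-1]]]'
python3 - <<'E'
from h import *
dt=np.load("pics/top0.npy")
T=np.array([pix2w("top",u,v,depth=float(dt[v,u])) for v in range(145,235) for u in range(205,275) if dt[v,u]>0])
m=T[(T[:,2]>.007)&(T[:,2]<.02)];print(len(m),m[:,2].mean(),cv2.minAreaRect((m[:,:2]*1000).astype(np.float32)))
d=np.load("pics/w1.npy");s=np.load("pics/w1s.npy")
W=wpts(d,s,(40,185,70,225));m=W[(W[:,2]>.006)&(W[:,2]<.02)]
print(len(m),m[:,2].mean(),cv2.minAreaRect((m[:,:2]*1000).astype(np.float32)))
t=W[(W[:,2]>.105)&(W[:,2]<.12)];print(len(t),cv2.minAreaRect((t[:,:2]*1000).astype(np.float32)))
s=state();q=s['tcp_rot'];print(np.degrees(2*np.arctan2(q[2],q[1])))
E
```

```text
time_s: 4.9
ee_pos: [0.4616, -0.339, 0.142]
tcp_rot: [0.0, 1.0, -0.016, 0.0]
wrist_force: [-0.1, -0.5, -2.3]
finger_gap: 0.0108
grip_force: 97.8Traceback (most recent call last):
  File "<stdin>", line 3, in <module>
  File "h.py", line 6, in pix2w
    c=calibration(n);K=c['mtx'];r=rot(c['rotation'])
ValueError: time passes only in moves, steps and waits
```

```bash
sed -i 's/^def rot/import functools\ncalibration=functools.cache(calibration)\ndef rot/' h.py
python3 - <<'E'
from h import *
dt=np.load("pics/top0.npy")
T=np.array([pix2w("top",u,v,depth=float(dt[v,u])) for v in range(145,235) for u in range(205,275) if dt[v,u]>0])
m=T[(T[:,2]>.007)&(T[:,2]<.02)];print(len(m),m[:,2].mean(),cv2.minAreaRect((m[:,:2]*1000).astype(np.float32)))
d=np.load("pics/w1.npy");s=np.load("pics/w1s.npy")
W=wpts(d,s,(40,185,70,225));m=W[(W[:,2]>.006)&(W[:,2]<.02)]
print(len(m),m[:,2].mean(),cv2.minAreaRect((m[:,:2]*1000).astype(np.float32)))
t=W[(W[:,2]>.105)&(W[:,2]<.12)];print(len(t),cv2.minAreaRect((t[:,:2]*1000).astype(np.float32)))
s=state();q=s['tcp_rot'];print(np.degrees(2*np.arctan2(q[2],q[1])))
E
```

```text
1934 0.012784197905311948 ((475.53326416015625, -272.684326171875), (116.44941711425781, 150.1634063720703), 73.82134246826172)
5949 0.010856305763996989 ((479.80902099609375, -256.17291259765625), (80.252685546875, 150.51174926757812), 73.64750671386719)
1709 ((519.9979248046875, -268.1343688964844), (40.63655471801758, 23.68682861328125), 74.02384185791016)
-1.8723836065477073
```

```bash
python3 -m crank '[[[0.02,0.066,0,0,0,-0.1,-1],[0.02,0.066,0,0,0,-0.1,-1],[0.02,0.066,0,0,0,-0.1,-1],[0.018,0.066,0,0,0,-0.1,-1],[0,0.066,0,0,0,-0.08,-1],[0,0,-0.05,0,0,0,-1],[0,0,-0.05,0,0,0,-1],[0,0,-0.05,0,0,0,-1],[0,0,-0.05,0,0,0,-1],[0,0,0,0,0,0,-1],[0,0,0,0,0,0,-1]]]'
python3 - <<'E'
from h import *
s=state();q=s['tcp_rot'];print(s['ee_pos'],np.degrees(2*np.arctan2(q[2],q[1])),rot(q).as_matrix()[2])
p,d=snapshot("wrist");cv2.imwrite("pics/w2.png",p);np.save("pics/w2.npy",d);np.save("pics/w2s.npy",np.r_[s['ee_pos'],s['tcp_rot']])
E
```

```text
time_s: 6.28
ee_pos: [0.4814, -0.2577, 0.0913]
tcp_rot: [0.0, 0.99, -0.143, 0.0]
wrist_force: [0.0, 0.1, -3.2]
finger_gap: 0.0106
grip_force: 97.8
[ 0.48144896 -0.25765895  0.09127226] -16.406864006383927 [ 2.46217704e-04  7.35413163e-05 -9.99999967e-01]
```

View pics/w2.png

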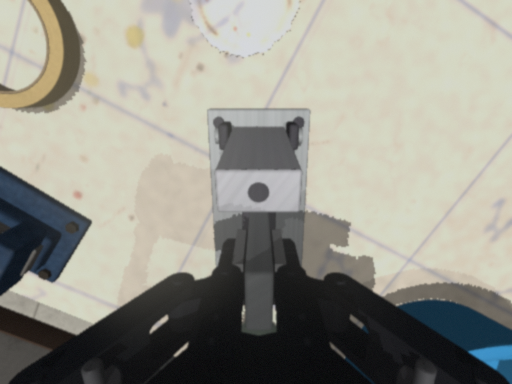

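The post's top spans columns 216–305 and the blade is centred at about 260, so the square is in line with the post. A quick depth check on yaw, tilt and gap follows.

Run:
```python
from h import *
d=np.load("pics/w2.npy");s=np.load("pics/w2s.npy")
a=np.radians(-16.35);x=np.array([np.cos(a),np.sin(a)]);y=np.array([-x[1],x[0]])
def loc(W): 
    D=W[:,:2]-s[:2];return np.c_[D@x,D@y,W[:,2]]
L=loc(wpts(d,s,(195,320,100,240)))
t=L[(L[:,2]>.105)&(L[:,2]<.125)&(L[:,0]>.02)]
print("post top",t.min(0),t.max(0),cv2.minAreaRect((t[:,:2]*1000).astype(np.float32)))
p=L[(L[:,2]>.006)&(L[:,2]<.018)];print("plate",p[:,1].min(),p[:,1].max(),p[:,0].max(),np.median(p[:,2]))
B=loc(wpts(d,s,(236,284,205,335))).reshape(130,48,3)
print(np.round(B[::8,24]*1000,1))
for r in (60,90,110): print(np.round(B[r,::3]*1000,0).tolist())
```

```text
post top [ 0.02844642 -0.01959027  0.10504489] [0.05137995 0.02046278 0.1131285 ] ((39.94111633300781, 0.4358806610107422), (40.025882720947266, 22.923542022705078), 89.79595947265625)
plate -0.03955573276393236 0.040586329287549405 0.07269083163704043 0.010799275384104134
[[ 3.240e+01 -5.000e-01  1.095e+02]
 [ 1.310e+01 -7.000e-01  7.410e+01]
 [ 1.370e+01 -6.000e-01  8.710e+01]
 [ 1.340e+01 -6.000e-01  9.670e+01]
 [ 1.350e+01 -5.000e-01  1.059e+02]
 [ 1.370e+01 -5.000e-01  1.144e+02]
 [ 1.370e+01 -4.000e-01  1.216e+02]
 [ 1.330e+01 -4.000e-01  1.275e+02]
 [ 1.370e+01 -4.000e-01  1.340e+02]
 [ 1.150e+01 -4.000e-01  1.364e+02]
 [ 7.400e+00 -4.000e-01  1.361e+02]
 [ 4.000e+00 -4.000e-01  1.368e+02]
 [-1.300e+00 -4.000e-01  1.353e+02]
 [-4.700e+00 -4.000e-01  1.361e+02]
 [ 8.110e+01  1.000e-01  2.327e+02]
 [-1.270e+01 -4.000e-01  1.367e+02]
 [-1.345e+02 -9.000e-01  2.210e+01]]
[[13.0, 10.0, 130.0], [11.0, 9.0, 128.0], [11.0, 7.0, 128.0], [13.0, 6.0, 130.0], [14.0, 5.0, 131.0], [14.0, 3.0, 131.0], [14.0, 2.0, 132.0], [13.0, 1.0, 131.0], [14.0, -0.0, 131.0], [13.0, -2.0, 131.0], [14.0, -3.0, 132.0], [14.0, -4.0, 132.0], [13.0, -6.0, 129.0], [12.0, -7.0, 128.0], [11.0, -8.0, 127.0], [12.0, -9.0, 129.0]]
[[12.0, 8.0, 148.0], [11.0, 8.0, 147.0], [1.0, 7.0, 134.0], [2.0, 6.0, 136.0], [3.0, 5.0, 137.0], [3.0, 3.0, 137.0], [2.0, 2.0, 136.0], [2.0, 1.0, 136.0], [3.0, -0.0, 137.0], [3.0, -2.0, 137.0], [3.0, -3.0, 137.0], [3.0, -4.0, 137.0], [2.0, -5.0, 136.0], [0.0, -7.0, 133.0], [10.0, -7.0, 146.0], [13.0, -8.0, 149.0]]
[[14.0, 8.0, 160.0], [-7.0, 9.0, 137.0], [-134.0, 18.0, -1.0], [-9.0, 6.0, 135.0], [-8.0, 5.0, 136.0], [-7.0, 3.0, 137.0], [-7.0, 2.0, 137.0], [-8.0, 1.0, 136.0], [-8.0, -0.0, 136.0], [-8.0, -2.0, 136.0], [81.0, 0.0, 233.0], [-8.0, -4.0, 136.0], [-9.0, -6.0, 135.0], [81.0, 0.0, 233.0], [-6.0, -8.0, 138.0], [14.0, -7.0, 159.0]]
```

```bash
python3 -m crank '[[[0,0,-0.012,0,0,0,-1],[0,0,-0.012,0,0,0,-1],[0,0,0,0,0,0,-1],[0,0,0,0,0,0,-1]]]'
python3 -m crank '[[[0,0,-0.006,0,0,0,-1],[0,0,0,0,0,0,-1],[0,0,0,0,0,0,-1]]]'
```

```text
time_s: 6.82
ee_pos: [0.4813, -0.2574, 0.0853]
tcp_rot: [0.0, 0.99, -0.143, 0.0]
wrist_force: [0.8, -0.6, -2.8]
finger_gap: 0.011
grip_force: 97.9
time_s: 7.2
ee_pos: [0.4815, -0.2575, 0.0839]
tcp_rot: [0.0, 0.99, -0.143, 0.0]
wrist_force: [-0.4, 0.4, -2.1]
finger_gap: 0.0108
grip_force: 98.3
```

```bash
python3 -m crank '[[[0,0,-0.003,0,0,0,-1],[0,0,0,0,0,0,-1],[0,0,0,0,0,0,-1]]]'
```

```text
time_s: 7.58
ee_pos: [0.4816, -0.2576, 0.0838]
tcp_rot: [0.0, 0.99, -0.143, 0.0]
wrist_force: [-0.7, 2.1, 5.1]
finger_gap: 0.0109
grip_force: 98.8
```

```bash
python3 -m crank '[[[0.0134,-0.0039,0,0,0,0,-1],[0.0134,-0.0039,0,0,0,0,-1],[0.0134,-0.0039,0,0,0,0,-1],[0.0134,-0.0039,0,0,0,0,-1],[0,0,0,0,0,0,-1],[0,0,0,0,0,0,-1]]]'
python3 -m crank '[[[0.0077,-0.0023,0,0,0,0,-1],[0.0077,-0.0023,0,0,0,0,-1],[0.0077,-0.0023,0,0,0,0,-1],[0,0,0,0,0,0,-1],[0,0,0,0,0,0,-1]]]'
```

```text
time_s: 8.32
ee_pos: [0.4904, -0.26, 0.084]
tcp_rot: [-0.001, 0.99, -0.142, -0.006]
wrist_force: [-10.5, 3.5, 16.0]
finger_gap: 0.0112
grip_force: 100.5
time_s: 8.95
ee_pos: [0.4953, -0.2615, 0.0839]
tcp_rot: [-0.001, 0.99, -0.142, -0.007]
wrist_force: [-11.7, 2.8, 16.9]
finger_gap: 0.0107
grip_force: 101.1
```

```bash
python3 -m crank '[[[0,0,0.005,0,0,0,-1],[0,0,0,0,0,0,-1],[0,0,0,0,0,0,-1],[0,0,0,0,0,0,-1]]]'
python3 - <<'E'
from h import *
s=state();R0=rot(s['tcp_rot']).as_matrix();print(R0[:,2],s['wrist_force'],s['wrist_torque'])
E
```

```text
time_s: 9.45
ee_pos: [0.4962, -0.2617, 0.084]
tcp_rot: [-0.001, 0.99, -0.142, -0.005]
wrist_force: [-8.4, 2.5, 9.2]
finger_gap: 0.0111
grip_force: 99.8
[-0.01001018  0.00367714 -0.99994314] [-8.4366034   2.45846905  9.19455019] [ 0.46066334  1.83350791 -0.02253404]
```

```bash
python3 -m crank '[[[0,0,0.005,0,0,0,-1],[0,0,0,0,0,0,-1],[0,0,0,0,0,0,-1],[0,0,0,0,0,0,-1]]]'
python3 - <<'E'
from h import *
s=state();R0=rot(s['tcp_rot']).as_matrix();print(R0[:,2],s['wrist_force'],s['wrist_torque'])
E
```

```text
time_s: 9.95
ee_pos: [0.4997, -0.2626, 0.0846]
tcp_rot: [-0.0, 0.99, -0.143, -0.001]
wrist_force: [-2.5, -0.1, -5.2]
finger_gap: 0.0109
grip_force: 97.9
[-0.00169834  0.00107552 -0.99999798] [-2.54412904 -0.11314981 -5.17907716] [ 0.11141635  0.38103901 -0.01502134]
```

```bash
python3 -m crank '[[[0.0077,-0.0023,0,0,0,0,-1],[0.0077,-0.0023,0,0,0,0,-1],[0,0,0,0,0,0,-1],[0,0,0,0,0,0,-1]]]'
python3 -m crank '[[[0.004,-0.0012,0,0,0,0,-1],[0,0,0,0,0,0,-1],[0,0,0,0,0,0,-1]]]'
python3 - <<'E'
from h import *
s=state();R0=rot(s['tcp_rot']).as_matrix();print(R0[:,2],s['wrist_force'],s['wrist_torque'])
E
```

```text
time_s: 10.45
ee_pos: [0.5042, -0.264, 0.0854]
tcp_rot: [-0.0, 0.99, -0.143, -0.0]
wrist_force: [-3.4, 1.5, -4.4]
finger_gap: 0.0109
grip_force: 97.9
time_s: 10.82
ee_pos: [0.5053, -0.2643, 0.0855]
tcp_rot: [-0.0, 0.99, -0.143, -0.0]
wrist_force: [-3.2, 1.1, -5.4]
finger_gap: 0.0106
grip_force: 97.9
[-1.13227996e-04  2.60509634e-04 -9.99999960e-01] [-3.22447519  1.12781233 -5.4348284 ] [0.28788486 0.48418933 0.03041494]
```

```bash
python3 -m crank '[[[0.004,-0.0012,0,0,0,0,-1],[0,0,0,0,0,0,-1],[0,0,0,0,0,0,-1]]]'
python3 - <<'E'
from h import *
s=state();R0=rot(s['tcp_rot']).as_matrix();print(R0[:,2],s['ee_pos'],s['wrist_force'],s['wrist_torque'])
p,d=snapshot("wrist");cv2.imwrite("pics/w3.png",p)
S=np.r_[s['ee_pos'],s['tcp_rot']]
a=np.radians(-16.35);x=np.array([np.cos(a),np.sin(a)]);y=np.array([-x[1],x[0]])
W=wpts(d,S,(190,330,80,340));D=W[:,:2]-S[:2];L=np.c_[D@x,D@y,W[:,2]].reshape(260,140,3)
F=L.reshape(-1,3);t=F[(F[:,2]>.104)&(F[:,2]<.116)&(F[:,0]>0)];print(t.min(0),t.max(0));
A=np.polyfit(t[(t[:,0]>.018)&(t[:,0]<.032)][:,0],t[(t[:,0]>.018)&(t[:,0]<.032)][:,2],1);print("post top slope rad",A)
m=F[(abs(F[:,1])<.004)&(F[:,2]>.113)&(F[:,2]<.131)&(F[:,0]>.010)&(F[:,0]<.018)];print("blade face dx/dz",np.polyfit(m[:,2],m[:,0],1),len(m))
m=F[(abs(F[:,1])<.004)&(F[:,2]>.126)&(F[:,2]<.14)&(F[:,0]<.009)&(F[:,0]>-.02)];print("blade top dz/dx",np.polyfit(m[:,0],m[:,2],1),len(m))
c=np.concatenate([p[100:340,170:350]]);cv2.imwrite("pics/w3c.png",cv2.resize(c,None,fx=2.4,fy=2.4))
E
```

```text
time_s: 11.2
ee_pos: [0.5063, -0.2647, 0.0855]
tcp_rot: [-0.0, 0.99, -0.143, -0.0]
wrist_force: [-4.7, 3.4, -4.8]
finger_gap: 0.0109
grip_force: 97.9
[-3.29215907e-05  1.76444976e-04 -9.99999984e-01] [ 0.50630662 -0.26468257  0.08549532] [-4.65233079  3.38475578 -4.75797011] [0.32099368 0.44366254 0.0599204 ]
[ 0.00693173 -0.01977277  0.10400483] [0.03586483 0.02029953 0.11599361]
post top slope rad [-0.01411768  0.11005893]
blade face dx/dz [-0.09035744  0.02500382] 542
blade top dz/dx [-0.08133287  0.1309248 ] 915
```

View pics/w3c.png

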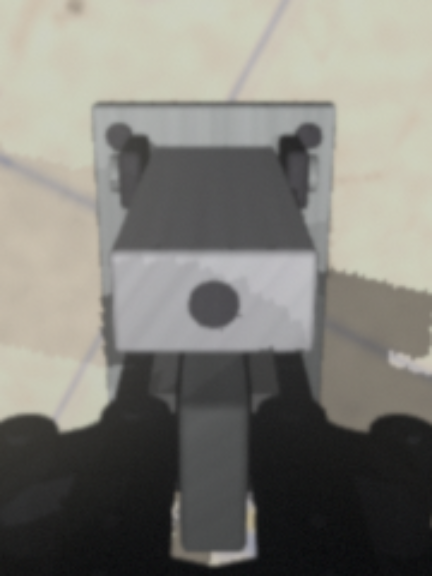

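Run:
```python
from h import *
s=state();p,d=snapshot("wrist");S=np.r_[s['ee_pos'],s['tcp_rot']]
np.save("pics/w4.npy",d)
a=np.radians(-16.35);x=np.array([np.cos(a),np.sin(a)]);y=np.array([-x[1],x[0]])
for nm,d,S in (("w2",np.load("pics/w2.npy"),np.load("pics/w2s.npy")),("now",d,S)):
    W=wpts(d,S,(254,266,170,335));D=W[:,:2]-S[:2];L=np.c_[D@x,D@y,W[:,2]-S[2]].reshape(165,12,3)
    print(nm);print(np.round(np.median(L,1)[::5][:,[0,2]]*1000,1).T.tolist())
```

```text
w2
[[50.1, 47.5, 45.3, 42.9, 40.4, 37.9, 35.3, 32.4, 29.9, 13.8, 13.7, 13.6, 13.7, 13.5, 13.7, 13.7, 13.8, 13.7, 14.0, 13.7, 13.6, 12.4, 10.0, 7.3, 5.2, 2.4, 0.1, -2.7, -5.0, -7.8, -10.8, -12.8, -134.1], [20.2, 19.4, 20.0, 20.0, 19.7, 19.6, 19.2, 18.3, 18.3, -12.5, -5.5, 0.9, 7.3, 12.6, 18.2, 23.1, 27.8, 32.0, 36.5, 39.9, 43.3, 45.0, 45.0, 44.6, 45.2, 44.8, 45.0, 44.8, 45.1, 45.0, 44.7, 45.4, -72.5]]
now
[[34.6, 34.7, 34.9, 34.9, 35.1, 35.2, 35.2, 34.6, 32.4, 29.7, 27.7, 25.0, 22.4, 19.9, 17.1, 14.4, 13.7, 14.2, 14.6, 14.9, 14.0, 12.1, 9.6, 7.6, 5.3, 2.7, 0.3, -2.1, -4.0, -6.8, -9.3, -11.6, -148.9], [-40.2, -27.2, -15.5, -5.5, 3.7, 11.7, 18.8, 23.7, 24.3, 23.8, 24.9, 24.6, 24.5, 24.8, 24.4, 24.4, 27.8, 32.7, 37.4, 41.7, 43.9, 44.5, 44.5, 45.1, 45.3, 45.2, 45.3, 45.4, 46.2, 46.1, 46.2, 46.6, -87.1]]
```

The square has slipped in the grip and leans forward by about 0.085 rad (the toe is up). I'll back off 5 mm, undo the tilt with the tool, and grip harder.

```bash
python3 -m crank '[[[-0.0096,0.0028,0.004,0,0,0,-1],[-0.0096,0.0028,0,0,0,0,-1],[0,0,0,-0.0228,-0.0778,0,-1],[0,0,0,-0.0228,-0.0778,0,-1],[0,0,0,0,0,0,-1],[0,0,0,0,0,0,-1],[0,0,0,0,0,0,-1]]]' 120
cat >> h.py <<'E'
def prof(show=True):
    s=state();p,d=snapshot("wrist");S=np.r_[s['ee_pos'],s['tcp_rot']]
    a=np.radians(-16.35);x=np.array([np.cos(a),np.sin(a)]);y=np.array([-x[1],x[0]]);o=np.array([.5182,-.2674])
    W=wpts(d,S,(252,268,90,335));D=W[:,:2]-o;L=np.c_[D@x,D@y,W[:,2]].reshape(245,16,3);m=np.median(L,1)
    t=R.from_matrix(rot(S[3:]).as_matrix())
    print("tcp",np.round(1000*np.r_[(S[:2]-o)@x,(S[:2]-o)@y,S[2]],1),"tool z",np.round(rot(S[3:]).as_matrix()[:,2],4),"f",np.round(s['wrist_force'],1),"tq",np.round(s['wrist_torque'],2))
    T=m[155:];zt=S[2]+.042
    k=T[(T[:,2]>zt)&(T[:,0]<T[T[:,2]>zt][:,0].max()-.002)&(T[:,2]<zt+.009)];print("square fwd lean from top",-np.polyfit(k[:,0],k[:,2],1)[0],len(k))
    k=m[(m[:,2]>.117)&(m[:,2]<zt)&(m[:,0]>-.02)&(m[:,0]<.012)];print("from face",np.polyfit(k[:,2],k[:,0],1)[0],"face x",k[:,0].mean(),len(k))
    k=m[(m[:,2]>.103)&(m[:,2]<.118)&(m[:,0]>k[:,0].mean()+.003)&(m[:,0]<.022)];print("post lean from top",np.polyfit(k[:,0],k[:,2],1)[0],"x",k[:,0].min(),k[:,0].max(),len(k))
    k=m[:100];k=k[(k[:,2]>.03)&(k[:,2]<.1)&(k[:,0]<.035)];print("post lean from back",-np.polyfit(k[:,2],k[:,0],1)[0] if len(k)>5 else None,len(k))
    return p,d,m
E
python3 -c "
from h import *
prof()"
```

```text
time_s: 12.18
ee_pos: [0.5021, -0.2639, 0.0869]
tcp_rot: [0.006, 0.989, -0.142, 0.042]
wrist_force: [-3.3, 0.3, -3.4]
finger_gap: 0.0111
grip_force: 117.0
tcp [-16.4  -1.1  86.9] tool z [ 0.082  -0.0246 -0.9963] f [-3.3  0.3 -3.4] tq [ 0.07  0.49 -0.04]
square fwd lean from top -0.001455578806521021 57
from face 0.004606626978246241 face x -0.005277794406835513 12
post lean from top -0.08669646031557955 x -0.0022657578562608805 0.016961178289815713 43
post lean from back 0.059031827573324425 24
```

```bash
python3 -m crank '[[[0,0,-0.004,0,0,0,-1],[0,0,-0.004,0,0,0,-1],[0,0,0,0,0,0,-1],[0.0077,-0.0023,0,0,0,0,-1],[0.0077,-0.0023,0,0,0,0,-1],[0,0,0,0,0,0,-1],[0,0,0,0,0,0,-1]]]' 
python3 -c "
from h import *
p,d,m=prof();T=m[m[:,2]>.12];print(T[::6].round(4).tolist())"
```

```text
time_s: 13.1
ee_pos: [0.5053, -0.2645, 0.0845]
tcp_rot: [0.006, 0.989, -0.142, 0.042]
wrist_force: [-4.2, 1.3, -0.4]
finger_gap: 0.0103
grip_force: 117.0
tcp [-13.1  -0.9  84.5] tool z [ 0.0813 -0.0238 -0.9964] f [-4.2  1.3 -0.4] tq [0.13 0.46 0.01]
square fwd lean from top -0.008698339414846677 57
from face -0.017585856109832394 face x -0.0019310920399291651 11
post lean from top -0.09654799504163837 x 0.0014434841844221712 0.02003189338653507 42
post lean from back 0.022454737330678962 19
[[-0.0018, -0.0008, 0.1203], [-0.0019, -0.0011, 0.1255], [-0.0026, -0.001, 0.1292], [-0.0051, -0.001, 0.1296], [-0.0077, -0.001, 0.1299], [-0.0105, -0.001, 0.1299], [-0.0134, -0.001, 0.1297], [-0.0164, -0.001, 0.1294], [-0.0187, -0.001, 0.1303], [-0.0222, -0.001, 0.1294], [-0.025, -0.001, 0.1296], [-0.028, -0.001, 0.1295], [-0.0311, -0.0008, 0.1295]]
```

```bash
python3 -m crank '[[[0,0,0.001,0,0,0,-1],[0.004,-0.0012,0,0,0,0,-1],[0.003,-0.0009,0,0,0,0,-1],[0,0,0,0,0,0,-1],[0,0,0,0,0,0,-1]]]' 
python3 -c "
from h import *
p,d,m=prof()"
```

```text
time_s: 13.78
ee_pos: [0.5066, -0.2648, 0.0845]
tcp_rot: [0.006, 0.989, -0.142, 0.041]
wrist_force: [-6.3, 0.7, -1.3]
finger_gap: 0.0103
grip_force: 119.6
tcp [-11.9  -0.8  84.5] tool z [ 0.0802 -0.0233 -0.9965] f [-6.3  0.7 -1.3] tq [ 0.17  0.82 -0.04]
square fwd lean from top 0.001636390280670539 57
from face 0.013023040007642064 face x -0.0005927410193878826 10
post lean from top -0.09928032917922289 x 0.002981162899636668 0.021452260976695267 42
post lean from back 0.005896576759392576 18
```

```bash
python3 -m crank '[[[0,0,-0.004,0,0,0,-1],[0,0,0,0,0,0,-1],[0,0,0,0,0,0,-1]]]' 
python3 -c "
from h import *
p,d,m=prof()"
```

```text
time_s: 14.2
ee_pos: [0.5071, -0.265, 0.0839]
tcp_rot: [0.006, 0.989, -0.142, 0.042]
wrist_force: [-5.2, 1.3, -0.1]
finger_gap: 0.0103
grip_force: 119.5
tcp [-11.4  -0.8  83.9] tool z [ 0.0813 -0.0237 -0.9964] f [-5.2  1.3 -0.1] tq [0.12 0.8  0.  ]
square fwd lean from top -0.0014984715184368754 57
from face 0.00945302692660354 face x -0.00017079679506568844 10
post lean from top -0.027690916973935324 x 0.0030952677304119623 0.021907073490226664 40
post lean from back 0.0011094877419482523 17
```

```bash
python3 -m crank '[[[0,0,-0.003,0,0,0,-1],[0,0,-0.003,0,0,0,-1],[0,0,0,0,0,0,-1],[0,0,0,0,0,0,-1]]]' 
python3 -c "
from h import *
p,d,m=prof();T=m[m[:,2]>.12];print((T[:,2].max()),np.median(T[20:60,2]))"
```

```text
time_s: 14.75
ee_pos: [0.5073, -0.2651, 0.0836]
tcp_rot: [0.006, 0.989, -0.142, 0.042]
wrist_force: [-5.9, 2.4, 5.5]
finger_gap: 0.0105
grip_force: 120.6
tcp [-11.1  -0.8  83.6] tool z [ 0.0815 -0.0237 -0.9964] f [-5.9  2.4  5.5] tq [ 0.39  1.08 -0.01]
square fwd lean from top 0.0001410863689181552 57
from face -0.0017816612095417391 face x 0.00015818923207047383 10
post lean from top -0.018201968029030256 x 0.003542475744062927 0.021971850161774373 39
post lean from back -0.004569188322091465 17
0.12911176097655536 0.12878809540815578
```

```bash
python3 -m crank '[[[0,0,-0.004,0,0,0,-1],[0.004,-0.0012,0,0,0,0,-1],[0,0,0,0,0,0,-1],[0,0,0,0,0,0,-1]]]' 
python3 -c "
from h import *
p,d,m=prof();T=m[m[:,2]>.12];print((T[:,2].max()),np.median(T[20:60,2]))"
```

```text
time_s: 15.3
ee_pos: [0.5078, -0.2652, 0.0836]
tcp_rot: [0.006, 0.989, -0.142, 0.041]
wrist_force: [-10.3, 3.8, 14.4]
finger_gap: 0.011
grip_force: 121.6
tcp [-10.6  -0.9  83.6] tool z [ 0.0798 -0.0231 -0.9965] f [-10.3   3.8  14.4] tq [0.7  1.82 0.07]
square fwd lean from top 0.01163743218955717 57
from face 0.0085307896225837 face x 0.0007105174065495747 9
post lean from top -0.020704207512187264 x 0.004008892872470625 0.021566789063096142 37
post lean from back -0.00952559621191297 17
0.12943521408565684 0.12883344004467662
```

```bash
python3 -m crank '[[[-0.004,0.0012,0.006,0,0,0,-1],[0,0,0.006,-0.0065,-0.022,0,-1],[0,0,0,0,0,0,-1],[0,0,0,0,0,0,-1]]]' 
python3 -c "
from h import *
p,d,m=prof();T=m[m[:,2]>.12];print((T[:,2].max()),np.median(T[20:60,2]))"
```

```text
time_s: 15.85
ee_pos: [0.5068, -0.2649, 0.0841]
tcp_rot: [0.007, 0.989, -0.142, 0.047]
wrist_force: [-4.8, 1.1, 0.3]
finger_gap: 0.011
grip_force: 120.3
tcp [-11.7  -0.8  84.1] tool z [ 0.0918 -0.0267 -0.9954] f [-4.8  1.1  0.3] tq [0.28 1.14 0.06]
square fwd lean from top -0.005660956751775714 57
from face -0.011420268181978822 face x -0.0008713302147283811 9
post lean from top -0.06382501402472841 x 0.0023720426220269373 0.021604954665506635 43
post lean from back 0.0048381438872700635 17
0.12954851009353305 0.12925376255170462
```

```bash
python3 -m crank '[[[0,0,0.002,0,0,0,-1],[0.004,-0.0012,0,0,0,0,-1],[0,0,0,0,0,0,-1],[0,0,0,0,0,0,-1]]]' 
python3 -c "
from h import *
p,d,m=prof()"
python3 -m crank '[[[0.004,-0.0012,0,0,0,0,-1],[0,0,0,0,0,0,-1],[0,0,0,0,0,0,-1]]]' 
python3 -c "
from h import *
p,d,m=prof()"
```

```text
time_s: 16.4
ee_pos: [0.5069, -0.2649, 0.0841]
tcp_rot: [0.006, 0.989, -0.142, 0.046]
wrist_force: [-6.1, 1.7, -1.6]
finger_gap: 0.0106
grip_force: 120.3
tcp [-11.6  -0.7  84.1] tool z [ 0.09   -0.0259 -0.9956] f [-6.1  1.7 -1.6] tq [ 0.23  1.31 -0.03]
square fwd lean from top -0.004627221556695563 57
from face 0.01834817071264231 face x -0.0006236660706319567 9
post lean from top -0.07021981287055612 x 0.0024635755538019903 0.02171103896807324 43
post lean from back 0.0035254709789214675 17
time_s: 16.82
ee_pos: [0.5072, -0.265, 0.0841]
tcp_rot: [0.006, 0.989, -0.142, 0.046]
wrist_force: [-8.6, 1.3, 1.0]
finger_gap: 0.011
grip_force: 120.4
tcp [-11.3  -0.8  84.1] tool z [ 0.0883 -0.0252 -0.9958] f [-8.6  1.3  1. ] tq [ 0.31  1.65 -0.01]
square fwd lean from top 0.0004453697940956881 57
from face -0.000570729903904903 face x -0.00030968662611400525 10
post lean from top -0.021434549391365076 x 0.002823254154100442 0.02199197653378613 41
post lean from back 0.0004657180992732012 17
```

```bash
python3 -m crank '[[[0,0,-0.004,0,0,0,-1],[0,0,-0.004,0,0,0,-1],[0,0,-0.002,0,0,0,-1],[0,0,0,0,0,0,-1],[0,0,0,0,0,0,-1]]]' 
python3 -c "
from h import *
p,d,m=prof();T=m[m[:,2]>.12];print((T[:,2].max()),np.median(T[20:60,2]))"
```

```text
time_s: 17.5
ee_pos: [0.5075, -0.265, 0.0836]
tcp_rot: [0.006, 0.989, -0.142, 0.046]
wrist_force: [-12.0, 3.5, 12.9]
finger_gap: 0.0103
grip_force: 121.4
tcp [-10.9  -0.7  83.6] tool z [ 0.0884 -0.0251 -0.9958] f [-12.    3.5  12.9] tq [ 0.73  2.25 -0.05]
square fwd lean from top -0.004467324021075665 57
from face -0.0056981222323891 face x 8.3479872341473e-05 9
post lean from top -0.014875468098627533 x 0.0034669536544410335 0.021893965689317868 39
post lean from back -0.0057376303350957945 16
0.1292799789469507 0.12880154715860118
```

```bash
cat >> h.py <<'E'
def planes(n=8):
    s=state();D=[snapshot("wrist")[1] for _ in range(n)];S=np.r_[s['ee_pos'],s['tcp_rot']]
    d=np.median(D,0);d[np.min(D,0)<=0]=0
    a=np.radians(-16.35);x=np.array([np.cos(a),np.sin(a)]);y=np.array([-x[1],x[0]]);o=np.array([.5182,-.2674])
    W=wpts(d,S,(190,330,60,340));Q=W[:,:2]-o;L=np.c_[Q@x,Q@y,W[:,2]]
    def pl(nm,k,i,j):
        for _ in range(4):
            A=np.c_[k[:,j],np.ones(len(k))];c=np.linalg.lstsq(A,k[:,i],rcond=None)[0];e=k[:,i]-A@c;k=k[abs(e)<max(2*e.std(),.0004)]
        print(nm,len(k),"slopes",np.round(c[:-1],4),"mean",np.round(k.mean(0)*1000,2),"rms mm",round(e.std()*1000,2))
    B=lambda x0,x1,y0,y1,z0,z1:L[(L[:,0]>x0)&(L[:,0]<x1)&(L[:,1]>y0-.0008)&(L[:,1]<y1-.0008)&(L[:,2]>z0)&(L[:,2]<z1)]
    pl("blade top z(x,y)",B(-.026,-.003,-.0045,.0045,.125,.134),2,[0,1])
    pl("blade face x(z,y)",B(-.006,.004,-.0045,.0045,.114,.1275),0,[2,1])
    pl("post top z(x,y)",B(.004,.020,-.017,.019,.104,.115),2,[0,1])
    pl("post back x(z,y)",B(.018,.027,-.016,.018,.03,.1),0,[2,1])
    pl("plate z(x,y)",B(-.07,.034,-.038,.038,.006,.015),2,[0,1])
    print(s['wrist_force'].round(1) if hasattr(s['wrist_force'],'round') else s['wrist_force'])
E
python3 -c "
from h import *
planes()"
```

```text
blade top z(x,y) 949 slopes [-0.0009  0.0002] mean [-14.27  -0.82 128.82] rms mm 0.18
blade face x(z,y) 297 slopes [-0.0023  0.0066] mean [ 9.0000e-02 -8.1000e-01  1.2116e+02] rms mm 0.12
post top z(x,y) 2122 slopes [-0.0056  0.0007] mean [ 12.11   0.38 109.8 ] rms mm 0.23
post back x(z,y) 1277 slopes [0.0046 0.0001] mean [22.34  0.3  72.42] rms mm 0.05
plate z(x,y) 1746 slopes [0.0001 0.0008] mean [ 9.55 -2.2  10.82] rms mm 0.23
[-11.5   3.3  11.8]
```

Averaged planes show the square upright (about 0.001), but the post 0.005 past upright. With the tool tilted, the fingertips are probably touching the post. I'll back off, set the square down on the plate and regrip with the tool vertical and a little further back.

```bash
python3 -m crank '[[[0,0,0.006,0,0,0,-1],[-0.006,0.0017,0.008,0,0,0,-1],[-0.0134,0.0039,0,0,0,0,-1],[-0.0134,0.0039,0,0,0,0,-1],[-0.0134,0.0039,0,0,0,0,-1],[-0.0134,0.0039,0,0,0,0,-1],[0,0,-0.003,0,0,0,-1],[0,0,0,0,0,0,-1],[0,0,0,0,0,0,-1]]]' 
python3 -c "
from h import *
s=state();print(s['ee_pos'],s['wrist_force'],s['wrist_torque']);p,d,m=prof();T=m[m[:,2]>.12];print((T[:,2].max()),np.median(T[20:60,2]));L=np.round(m[130:][::6]*1000,1);print(L[:,[0,2]].tolist())"
```

```text
time_s: 19.08
ee_pos: [0.4947, -0.2616, 0.0853]
tcp_rot: [0.007, 0.989, -0.142, 0.048]
wrist_force: [0.0, 1.1, -3.4]
finger_gap: 0.0107
grip_force: 117.0
[ 0.49470211 -0.26161432  0.08532729] [ 0.03015706  1.09948077 -3.43130409] [-0.02596264 -0.00833132  0.01353573]
tcp [-24.2  -1.1  85.3] tool z [ 0.0938 -0.0278 -0.9952] f [ 0.   1.1 -3.4] tq [-0.03 -0.01  0.01]
square fwd lean from top -0.01589741291885248 57
from face -0.024264412239877818 face x -0.013480383653407878 11
post lean from top -0.04411588694925135 x -0.008331232123991986 0.01323639539908621 48
post lean from back 0.10239990401367277 29
0.1307938260527628 0.13046687360543244
[[0.1, 110.7], [-2.9, 110.5], [-6.1, 109.9], [-13.2, 100.3], [-13.2, 107.7], [-13.4, 114.0], [-13.4, 120.2], [-13.6, 125.5], [-13.8, 130.2], [-16.2, 130.7], [-18.9, 130.7], [-21.7, 130.6], [-24.5, 130.6], [-27.4, 130.5], [-30.3, 130.4], [-33.1, 130.5], [-36.3, 130.1], [-39.2, 130.1], [-41.8, 130.5], [-88.5, 78.9]]
```

```bash
python3 -m crank '[[[0,0,-0.003,0.0086,0.0293,0,-1],[0,0,-0.004,0,0,0,-1],[0,0,0,0,0,0,-1],[0,0,0,0,0,0,-1]]]' 
python3 -c "
from h import *
planes(4)"
```

```text
time_s: 19.62
ee_pos: [0.4947, -0.2616, 0.0836]
tcp_rot: [0.006, 0.989, -0.143, 0.041]
wrist_force: [-0.4, 0.5, -1.0]
finger_gap: 0.0106
grip_force: 117.8
blade top z(x,y) 579 slopes [-0.0195  0.0116] mean [-19.36  -0.81 128.76] rms mm 0.29
blade face x(z,y) 0 slopes [0. 0.] mean [nan nan nan] rms mm nan
post top z(x,y) 1414 slopes [0.0013 0.0012] mean [  8.41   0.27 111.05] rms mm 0.46
post back x(z,y) 444 slopes [-0.1012  0.    ] mean [19.27  0.19 44.03] rms mm 0.08
plate z(x,y) 2037 slopes [0.0006 0.0006] mean [ 6.04 -2.23 10.78] rms mm 0.29
[-0.4  0.5 -1. ]
  ret = _var(a, axis=axis, dtype=dtype, out=out, ddof=ddof,
  arrmean = um.true_divide(arrmean, div, out=arrmean,
  ret = ret.dtype.type(ret / rcount)
h.py:40: RuntimeWarning: Mean of empty slice.
  print(nm,len(k),"slopes",np.round(c[:-1],4),"mean",np.round(k.mean(0)*1000,2),"rms mm",round(e.std()*1000,2))
  ret = um.true_divide(
```

```bash
python3 -m crank '[[[0,0,0,0,0,0,1],[0,0,0,0,0,0,1],[0,0,0,0,0,0,1],[0,0,0,0,0,0,1],[0,0,0,0,0,0,1],[-0.014,0.0041,0,0.0218,0.0742,0,1],[-0.014,0.0041,0,0.0218,0.0741,0,1],[0,0,0,0,0,0,1],[0,0,0,0,0,0,1]]]' 
python3 -c "
from h import *
s=state();print(s['ee_pos'],rot(s['tcp_rot']).as_matrix()[2]);p,d,m=prof();cv2.imwrite('pics/w5.png',p);L=np.round(m[130:][::6]*1000,1);print(L[:,[0,2]].tolist())"
```

```text
time_s: 20.95
ee_pos: [0.4871, -0.2592, 0.0831]
tcp_rot: [-0.0, 0.99, -0.143, 0.0]
wrist_force: [-0.2, -0.3, 0.1]
finger_gap: 0.0852
grip_force: 0.0
[ 0.4871152  -0.25920338  0.08313295] [ 2.02071734e-04 -1.40295006e-04 -9.99999970e-01]
tcp [-32.1  -0.9  83.1] tool z [ 2.e-04  1.e-04 -1.e+00] f [-0.2 -0.3  0.1] tq [ 0.01 -0.05  0.  ]
square fwd lean from top -0.00022752498829775104 55
from face 0.004677420671669231 face x -0.0133637965597676 10
post lean from top -0.04975059250874678 x -0.008540549805621286 0.013227599012226712 50
post lean from back 0.10132806577875642 38
[[-3.6, 110.1], [-6.8, 109.5], [-13.5, 102.4], [-13.3, 108.7], [-13.4, 114.2], [-13.4, 119.3], [-13.5, 124.0], [-13.8, 127.9], [-16.1, 128.7], [-18.6, 129.1], [-21.5, 129.0], [-24.8, 128.5], [-27.4, 128.9], [-30.5, 128.8], [-33.5, 128.9], [-36.6, 128.9], [-39.6, 129.0], [-167.8, -1.1], [-173.7, 0.7], [-96.8, 83.0]]
```

View pics/w5.png

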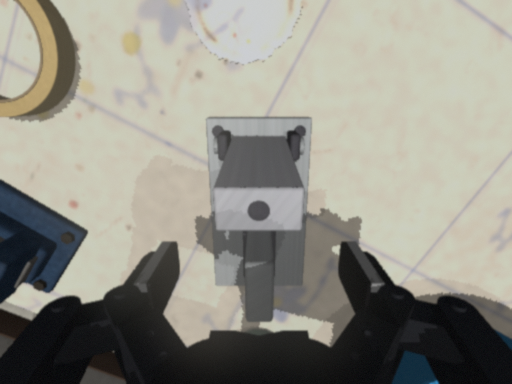

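The square stands flat and in line with the post, and the open fingers straddle the blade (159–358 px). I'll close, hover slightly and advance.

```bash
python3 -m crank '[[[0,0,0,0,0,0,-1],[0,0,0,0,0,0,-1],[0,0,0,0,0,0,-1],[0,0,0,0,0,0,-1],[0,0,0,0,0,0,-1],[0,0,0,0,0,0,-1],[0,0,0,0,0,0,-1],[0,0,0,0,0,0,-1],[0,0,0.003,0,0,0,-1],[0,0,0,0,0,0,-1]]]' 120
python3 -c "
from h import *
p,d,m=prof();T=m[m[:,2]>.12];print((T[:,2].max()),np.median(T[20:60,2]))"
```

```text
time_s: 22.25
ee_pos: [0.4867, -0.2589, 0.0835]
tcp_rot: [-0.0, 0.99, -0.143, -0.001]
wrist_force: [0.6, 0.4, -1.3]
finger_gap: 0.0107
grip_force: 117.0
tcp [-32.6  -0.7  83.5] tool z [-1.e-03  8.e-04 -1.e+00] f [ 0.6  0.4 -1.3] tq [-0.07 -0.12  0.02]
square fwd lean from top -0.0028136531553050043 54
from face -0.014188647034834627 face x -0.013951674259401081 11
post lean from top -0.036301443032649705 x -0.008682883786528366 0.013132238342544764 50
post lean from back 0.10217401704797383 37
0.12913453680340048 0.1288155052375779
```

```bash
python3 -m crank '[[[0,0,0.002,0,0,0,-1],[0.0006,0.002,0,0,0,0,-1],[0.0115,-0.0034,0,0,0,0,-1],[0.0115,-0.0034,0,0,0,0,-1],[0.0115,-0.0034,0,0,0,0,-1],[0.0115,-0.0034,0,0,0,0,-1],[0,0,0,0,0,0,-1],[0,0,0,0,0,0,-1]]]'
python3 -c "
from h import *
p,d,m=prof();T=m[m[:,2]>.12];print((T[:,2].max()),np.median(T[20:60,2]))"
```

```text
time_s: 23.3
ee_pos: [0.4986, -0.262, 0.0844]
tcp_rot: [-0.0, 0.99, -0.143, -0.0]
wrist_force: [-3.8, 1.8, -0.9]
finger_gap: 0.0105
grip_force: 116.9
tcp [-20.3  -0.3  84.4] tool z [-6.e-04  5.e-04 -1.e+00] f [-3.8  1.8 -0.9] tq [0.23 0.41 0.02]
square fwd lean from top 0.005268957338284523 54
from face 0.00280547409734254 face x -0.0017166204166336274 12
post lean from top -0.12012503141765088 x 0.0015567636063708 0.0203309403765779 44
post lean from back 0.02009373322571927 32
0.15695980901200213 0.1296468337624061
```

```bash
python3 -m crank '[[[0.0058,-0.0017,0,0,0,0,-1],[0,0,0,0,0,0,-1],[0,0,0,0,0,0,-1]]]'
python3 -c "
from h import *
p,d,m=prof()"
python3 -m crank '[[[0.004,-0.0012,0,0,0,0,-1],[0,0,0,0,0,0,-1],[0,0,0,0,0,0,-1]]]'
python3 -c "
from h import *
p,d,m=prof();T=m[m[:,2]>.12];print(np.median(T[20:60,2]))"
```

```text
time_s: 23.72
ee_pos: [0.5001, -0.2624, 0.0844]
tcp_rot: [-0.0, 0.99, -0.143, -0.0]
wrist_force: [-3.5, 2.7, -1.2]
finger_gap: 0.0104
grip_force: 116.9
tcp [-18.7  -0.3  84.4] tool z [-4.e-04  4.e-04 -1.e+00] f [-3.5  2.7 -1.2] tq [ 0.28  0.44 -0.01]
square fwd lean from top -0.001431994754141675 54
from face 0.015532658818857528 face x -0.00013316788918498588 11
post lean from top -0.1011464494699926 x 0.0031977925812469304 0.021864610360040344 43
post lean from back 0.0026798085698756576 30
time_s: 24.15
ee_pos: [0.5005, -0.2626, 0.0844]
tcp_rot: [-0.0, 0.99, -0.143, -0.001]
wrist_force: [-6.1, 1.4, -0.3]
finger_gap: 0.0104
grip_force: 117.0
tcp [-18.3  -0.3  84.4] tool z [-0.002  0.001 -1.   ] f [-6.1  1.4 -0.3] tq [ 0.44  0.8  -0.  ]
square fwd lean from top 0.006552666119015513 54
from face 0.006844960801112735 face x 0.0003595927914823495 12
post lean from top -0.027685297234843694 x 0.003445760169305903 0.02191183613513611 39
post lean from back -0.002218580042767106 30
0.12969003734968243
```

```bash
python3 -m crank '[[[0,0,-0.004,-0.0022,-0.0073,0,-1],[0,0,-0.004,0,0,0,-1],[0,0,-0.002,0,0,0,-1],[0,0,0,0,0,0,-1],[0,0,0,0,0,0,-1]]]'
python3 -c "
from h import *
planes(6);s=state();print(s['ee_pos'],rot(s['tcp_rot']).as_matrix()[:,2])"
```

```text
time_s: 24.82
ee_pos: [0.5004, -0.2627, 0.0835]
tcp_rot: [-0.0, 0.99, -0.142, 0.001]
wrist_force: [-8.7, 3.4, 8.7]
finger_gap: 0.0106
grip_force: 118.0
blade top z(x,y) 887 slopes [-0.002   0.0059] mean [-14.21  -0.81 128.77] rms mm 0.19
blade face x(z,y) 347 slopes [-0.0001  0.0077] mean [  0.18  -0.71 121.15] rms mm 0.14
post top z(x,y) 2248 slopes [-0.004  0.   ] mean [ 12.23   0.29 109.81] rms mm 0.25
post back x(z,y) 1753 slopes [0.0007 0.0002] mean [22.1   0.2  71.86] rms mm 0.07
plate z(x,y) 1995 slopes [0.0005 0.0003] mean [ 8.45 -1.76 10.76] rms mm 0.25
[-8.7  3.4  8.7]
[ 0.50043549 -0.26266819  0.08352437] [ 1.17451484e-03 -9.84926074e-05 -9.99999305e-01]
```

```bash
python3 -m crank '[[[0,0,-0.003,-0.0016,-0.0055,0,-1],[0,0,0,0,0,0,-1],[0,0,0,0,0,0,-1],[0,0,0,0,0,0,-1]]]'
python3 -c "
from h import *
planes(8);s=state();print(s['ee_pos'],rot(s['tcp_rot']).as_matrix()[:,2],s['wrist_torque'])
p,d=snapshot('scene');cv2.imwrite('pics/s2.png',cv2.resize(p[150:260,180:330],None,fx=5,fy=5,interpolation=cv2.INTER_CUBIC))"
```

```text
time_s: 25.62
ee_pos: [0.5004, -0.2627, 0.0835]
tcp_rot: [0.0, 0.99, -0.142, 0.002]
wrist_force: [-9.4, 4.0, 12.9]
finger_gap: 0.0102
grip_force: 118.8
blade top z(x,y) 915 slopes [-0.0012  0.0087] mean [-14.13  -0.77 128.79] rms mm 0.18
blade face x(z,y) 336 slopes [0.0015 0.0021] mean [ 7.0000e-02 -7.9000e-01  1.2111e+02] rms mm 0.13
post top z(x,y) 2223 slopes [-0.001   0.0001] mean [ 12.29   0.24 109.83] rms mm 0.22
post back x(z,y) 1732 slopes [-0.0001  0.0003] mean [22.06  0.12 71.98] rms mm 0.07
plate z(x,y) 1924 slopes [0.0008 0.    ] mean [ 7.98 -1.8  10.78] rms mm 0.21
[-9.4  4.  12.9]
[ 0.50039409 -0.26263487  0.08347929] [ 3.62468699e-03 -7.69298766e-04 -9.99993135e-01] [ 0.80811544  1.76642177 -0.02304094]
```

View pics/s2.png

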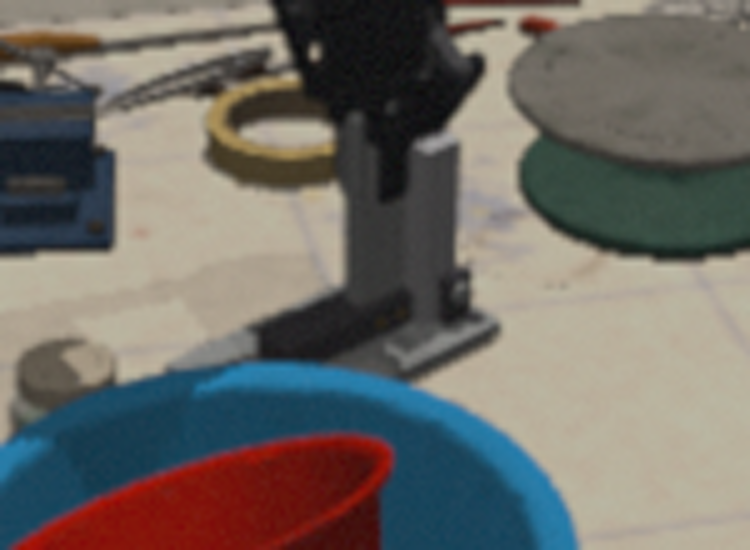

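The foot (260–410, 300–350) lies flat on the plate, with the blade upright against the upright post (400–455, 140–340). Jar and tape are undisturbed. The measured post lean is about 0, and the square is pressing about 15 N down and 10 N forward.

```bash
python3 -c "
from station import *
print(hand_in())"
```

```text
the job is handed in; nothing more can be done
None
```

The job is handed in at about 26 s: the square's heel is pressed into the corner with the foot flat on the plate and the post held upright within about 0.001 rad, still gripped and pressing; the hand-in returned no verdict.

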